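Check three points with the gem tester

ROBOT

A 6-joint arm with a two-finger parallel gripper is mounted at the origin on the work surface. World frame = base frame: x ahead of the robot, y to its left, z up, the work surface at z = 0. Lengths are in mm, angles in rad, forces in N, time in s.
With the tool pointing down it reaches from about 400 to 925 mm from the base axis. Payload 12.5 kg.
Tool frame: the origin (TCP) lies at the very end of the fingers, on their centre line; the grasp point (between the pads) lies 19 mm behind it; z points along the fingers, x is the direction in which the jaws open and shut, and the axes are right-handed (so a half turn about z gives the same grasp; the last joint's range is limited). The gripper opens to 95 mm and grips with 3 to 60 N. Pads are 20 mm wide; open, the fingers measure 119 mm over their backs; the gripper's body (75 mm by 180 mm) begins 59 mm behind the grasp point.
Start: joints at [-0.106, 0.491, 1.559, -0, 1.092, -0.106], TCP at [625.02, 0.021, 188.061] pointing down, gripper open.
Joint ranges: [-3.1, 3.1], [-0.84, 2.19], [0.05, 2.79], [-1.13, 4.28], [0.06, 2.93], [-2.69, 2.69]. Speed limits (rad/s): [2.22, 2.22, 2.79, 3.14, 3.14, 3.14].

INTERFACE

Orientations are given as [roll, pitch, yaw] about the fixed x, y, z axes, in that order (R = Rz(yaw) Ry(pitch) Rx(roll)).
In Python, from cell import state, viewer, ticket, look_for, regions_of gives the robot as it stands.
- The arm moves only by the shell command python3 -m inch 'ROWS'. ROWS is JSON, a list of rows, each a list of 7 numbers: the turn, a rotation vector about the world's x, y, z in degrees, then the shift along the world's x, y, z in mm, then the opening, from -1 (shut) to 1 (fully open). In form: [[rx, ry, rz, tx, ty, tz, hand], ...]. A call has 1 to 10 rows; each row shifts and turns the commanded pose from where the row before left it; what a row does not reach is not made up. A row lasts 1/10 s, in which the tool goes at most 50 mm and 8.59 degrees, less where a joint would pass 70% of its speed; a pose out of reach is approached as far as the arm can. A call with a gripper value outside its range is refused whole. The fingers move at their own pace and stop on an object; the grip force is fixed at half the most. Time passes only in rows, so rows that do not move let the fingers close. It gives the time, the measured TCP pose, the force and the opening at its end, in the units of the state.
- state(): the state, without advancing time (a new reading comes with each control period).
- viewer.read_camera(name): name is "scene" or "side" or "wrist"; returns a dict with "color" (480x640x3 uint8, red, green, blue), "depth" (480x640 float32, mm along the optical axis (not along the pixel's ray), 0 where there is no reading), "fx", "fy", "cx", "cy" (pixels), "dist_coeffs" ([k1, k2, p1, p2, k3] as OpenCV has them; the pictures are not rectified), "position" and "orientation" of the camera in the world. Camera axes: x right, y down, z forward; pixel columns grow to the right and rows downward; lengths in mm; the calibration is good to about 2 mm. A picture is of the moment at which its call begins.
- ticket.job_done(): hands the job in, once; it reports no verdict.
Trained networks look in the newest picture that a camera, given by its name, has taken for a name from the list of things; names that differ only in an ending like _2 or _b are one class to them, and where a whole thing is asked for, a point or a joint stands for the part that bears it (a point fixed in the world has none). Each returns a list of dicts, best first, with "score" (0 to 1); they miss things now and then, are a little off and sometimes report something else, mostly with a low value. They report only what shows in the picture. A call takes as long as a camera call. They do not tell look-alikes from the thing itself.
- look_for(name, camera): "box" ([left, top, right, bottom] as shares, 0 to 1, of the picture: columns of its width, rows of its height, round what is visible of it).
- regions_of(name, camera): "pixels" (480x640 bool, what is visible of it) and "box" ([left, top, right, bottom] as shares, 0 to 1, of the picture: columns of its width, rows of its height, round what is visible of it).
The state is a dict: "t": time; "joints": joint angles; "qvel": joint speeds; "tau": joint torques, N m; "eef_pos": TCP position; "tcp_rot": TCP orientation; "ft_force": force on the tool from outside, world axes, zero at the start; "moment": the same for the moment, N m; "opening": opening from 0.0 (shut) to 1.0 (fully open).
Only numpy, scipy, OpenCV 4.12 (cv2) and the standard library are available. Lean on these libraries where they do the work, as an engineer would, in place of code of your own. Each camera call takes 0.05 s, during which the arm holds its last target. There are 200 camera calls.

TASK

Take the gem tester out of its fork stand and touch its sprung tip, gently and for about half a second each, inside the small ring mark of first the round steel check disc on the stand, then the oblong stone, then the round stone; do not touch the three-cornered stone with the tester. Then hang the tester back in the fork as it was, upright with its collar down flat on the fork arms. Do not knock the other things on the bench about.

Things in the scene. Friction and masses are not known exactly. Their poses are not given: they have to be found in the camera images.
- tester: Gem tester, 185 mm tall, 0.14 kg, upright in the fork. Origin: centre of its collar's underside; z up along the handle. Upwards: round black collar 40 mm across, 8 mm thick, then a square black handle 28 x 28 mm (flats facing its x and y) from 8 to 88 mm; grip it at about 54 mm. Downwards: steel rod 12 mm across to -75 mm, then a sprung brass tip 8 mm across to -97 mm.
- plunger (a joint): How far the tester's sprung tip is pushed in, 0 (out) to 0.010 m (fully in). About 1 N to start, 0.3 N more per mm, 4 N at the stop; beyond that it is hard.
- tester_point (a point): Lowest point of the tester's sprung tip (its rounded brass end); 97 mm below the tester's origin, on its axis, when not pushed.
- stand: Tester's stand, fixed. Origin on the bench under the fork's seat; x from the fork's open mouth to the pillar, z up. Base plate x -60 to 60 mm, y -50 to 130, 12 mm thick. Pillar x 33 to 57, 54 mm wide, 127 mm high. Two fork arms, tops 120 mm up, 16 mm wide, gap 22 mm, run from the pillar to the mouth at x -33; 4 mm lips at their ends (x -33 to -28) and the pillar step at x 30 keep the collar in.
- fork_seat (a point): Point midway between the fork arms, level with their tops (120 mm up), where the tester's origin hangs; same axes as the stand. The collar has 8 to 10 mm of play along x, the rod 5 mm along y.
- check_mark (a point): Centre of the ring mark (24 mm across) on top of the round steel check disc (52 mm across), 20 mm above the bench, on the stand's base plate.
- oblong_stone: Round wooden block 100 mm across, 30 mm high, fixed to the bench, with an oblong flat-topped dark green stone 38 x 70 mm in a steel-grey plate on it; stone top 42 mm above the bench. Origin under its centre; the stone's long side along y.
- oblong_stone_mark (a point): Centre of the white ring mark (24 mm across) on top of the oblong stone, 42 mm above the bench.
- round_stone: The same block with a round flat-topped dark green stone 60 mm across, top 42 mm above the bench. Origin under its centre.
- round_stone_mark (a point): Centre of the white ring mark (24 mm across) on top of the round stone, 42 mm above the bench.
- corner_stone: The same block with a three-cornered flat-topped dark green stone (71 mm sides), top 42 mm above the bench. Not to be touched with the tester. Origin under its centre.
- check_disc: The round steel check disc on the stand's base plate, 52 mm across, 8 mm thick. Origin under its centre, 12 mm above the bench.
- torch: Black hand torch standing on its round foot, 80 mm across, about 200 mm tall. Origin under its centre. Leave it.
- hammer: Hammer lying down, 240 mm long along its x. Leave it.
- mandrel: Ring mandrel lying along its x, 260 mm long, wooden handle 27 mm high and tapered steel bar. Leave it.
- flux_jar: Small jar, 38 mm across, 55 mm tall. Origin under its centre. Leave it.
- ring_bowl: Low white bowl, 76 mm across, 32 mm tall. Origin under its centre. Leave it.
- polish_can: Can, 60 mm across, 75 mm tall. Origin under its centre. Leave it.
Things that resemble listed ones, but are neither listed nor needed, are in the scene too. Of the things that look like the tester, the largest one is meant.

How it is judged:
By the outcome, as a careful person would: the job done as asked, in the order asked, and still so for the second after the job is handed in, with the robot touching nothing.
It also fails if it takes over 72 s, if anything falls off the work surface, if the arm or the gripper's body presses on something with over 40 N, if the wrist force passes 120 N, or if a joint passes its speed limit or range.

## Working session

There is one attempt and no reset: what is moved stays moved. The work goes in short steps, Python scripts to look and compute and a shell command to move; the robot and the scene stay as the last step left them, time stands still between calls to the robot, and variables do not carry over. Pictures are saved under pics/ and viewed, on a budget of 10 in all, crops included, one or two more only if the job needs it, and the job is handed in when it is done.

```bash
mkdir -p pics; ls; cat > h.py <<'E'
import numpy as np, cv2
from scipy.spatial.transform import Rotation as R
from cell import state, viewer, ticket, look_for, regions_of
def rot(o):
    o=np.array(o,float)
    if o.shape==(3,3): return o
    return R.from_euler('xyz',o).as_matrix() if o.size==3 else R.from_quat(o).as_matrix()
def cam(n): return viewer.read_camera(n)
def K(c): return np.array([[c['fx'],0,c['cx']],[0,c['fy'],c['cy']],[0,0,1.]])
def rays(c,uv):
    p=cv2.undistortPoints(np.array(uv,float).reshape(-1,1,2),K(c),np.array(c['dist_coeffs'],float)).reshape(-1,2)
    return np.c_[p,np.ones(len(p))]
def world(c,uv,d): return (rays(c,uv)*np.array(d).reshape(-1,1))@rot(c['orientation']).T+np.array(c['position'])
def atz(c,uv,z):
    r=rays(c,uv)@rot(c['orientation']).T; p=np.array(c['position']); return p+r*((z-p[2])/r[:,2:3])
def cloud(c,m):
    m=m&(c['depth']>0); v,u=np.nonzero(m); return world(c,np.c_[u,v],c['depth'][v,u])
def save(c,n): cv2.imwrite(f'pics/{n}.png',c['color'][:,:,::-1])
E
python3 - <<'E'
from h import *
print(state())
names='tester stand oblong_stone round_stone corner_stone check_disc torch hammer mandrel flux_jar ring_bowl polish_can'.split()
for n in ['scene','side']:
    c=cam(n); save(c,n+'1'); print(n,c['position'],c['orientation'],c['fx'],c['dist_coeffs'])
    for k in names:
        for r in regions_of(k,n)[:3]:
            P=cloud(c,r['pixels'])
            b=np.array(r['box'])*[640,480,640,480]
            if len(P): print(k,round(r['score'],2),b.round(),'med',np.median(P,0).round(),'lo',np.percentile(P,2,0).round(),'hi',np.percentile(P,98,0).round())
E
```

```text
pics
{'t': 0.0, 'joints': array([-1.05581286e-01,  4.91562037e-01,  1.55948335e+00, -1.68783642e-05,
        1.09166526e+00, -1.05622097e-01]), 'qvel': array([-0.00055003,  0.00055046, -0.00123298, -0.00031167,  0.00031291,
        0.00162895]), 'tau': array([-9.52334158e-04, -6.12640929e+01, -2.58175153e+01,  6.92750537e-02,
        4.83079045e-02, -1.38641695e-05]), 'eef_pos': array([6.24718491e+02, 5.97566954e-02, 1.87448545e+02]), 'tcp_rot': array([-3.14148967e+00,  1.11333685e-03,  4.86570503e-05]), 'ft_force': array([-0.96926509,  1.08083187, -0.79096881]), 'moment': array([ 0.01679682, -0.02732392,  0.02928683]), 'opening': 1.0000732808957031}
scene [1385.86696549 -268.11600389  841.59138503] [-2.30271185 -0.00383545  1.30394648] 536.4767777534495 [-0.10907661  0.          0.          0.          0.        ]
tester 0.92 [404. 222. 423. 279.] med [652. 145. 101.] lo [513. 134.   7.] hi [661. 228. 143.]
tester 0.84 [353. 213. 371. 267.] med [589.  56. 103.] lo [575.  47.  13.] hi [596.  69. 143.]
tester 0.8 [386. 158. 405. 200.] med [510. 164. 164.] lo [491. 152. 121.] hi [517. 
[... 2329 characters left out ...]
rch 0.59 [359. 100. 389. 178.] med [ 393. -388.  106.] lo [ 358. -417.    6.] hi [ 438. -362.  193.]
hammer 0.81 [159. 261. 215. 363.] med [764. 154.  24.] lo [730. -23.   6.] hi [811. 203.  28.]
hammer 0.57 [278. 297. 367. 425.] med [513. 206.  13.] lo [443. 135.   8.] hi [573. 296. 126.]
mandrel 0.87 [271. 163. 332. 180.] med [ 530. -359.   22.] lo [ 500. -378.    6.] hi [ 660. -353.   32.]
flux_jar 0.77 [354. 212. 371. 240.] med [ 431. -144.   36.] lo [ 412. -173.    2.] hi [ 447. -136.   57.]
ring_bowl 0.96 [208. 229. 241. 254.] med [742. -94.  19.] lo [ 706. -115.    3.] hi [772. -47.  33.]
polish_can 0.6 [159. 408. 205. 462.] med [721. 357.  73.] lo [698. 322.   4.] hi [751. 376.  77.]
```

```bash
python3 - <<'E'
import cv2,numpy as np
a=cv2.imread('pics/scene1.png')[140:340,220:540];b=cv2.imread('pics/side1.png')[160:460,220:420]
a=cv2.resize(a,None,fx=1.5,fy=1.5,interpolation=2);b=cv2.resize(b,None,fx=1.5,fy=1.5,interpolation=2)
o=np.zeros((450,800,3),np.uint8);o[:300,:480]=a;o[:450,490:790]=b;cv2.imwrite('pics/v1.png',o)
from h import *
# stand yaw: arm tops & base plate & pillar
for n in ['scene','side']:
    c=cam(n); P=cloud(c,c['depth']>0)
    s=P[(abs(P[:,0]-510)<110)&(abs(P[:,1]-200)<130)]
    for lo,hi in((124,131),(116,123),(9,15),(17,23)):
        q=s[(s[:,2]>lo)&(s[:,2]<hi)]; 
        if len(q)>20: print(n,lo,len(q),cv2.minAreaRect(q[:,:2].astype(np.float32)),q[:,:2].mean(0).round())
E
```

```text
scene 124 227 ((512.3580322265625, 165.51654052734375), (54.368534088134766, 91.01991271972656), 76.32061004638672) [525. 161.]
scene 116 262 ((512.832763671875, 165.3101348876953), (55.24325942993164, 98.94481658935547), 75.58056640625) [523. 159.]
scene 9 1048 ((510.83612060546875, 205.956787109375), (179.091064453125, 123.8927230834961), 76.71620178222656) [521. 206.]
scene 17 278 ((515.063232421875, 203.25210571289062), (168.6645965576172, 112.25870513916016), 76.23714447021484) [517. 237.]
side 124 374 ((534.8967895507812, 144.88778686523438), (74.17912292480469, 165.86827087402344), 56.82233810424805) [516. 166.]
side 116 611 ((508.8019714355469, 164.30592346191406), (54.91395568847656, 90.27772521972656), 76.90687561035156) [514. 171.]
side 9 4490 ((507.40618896484375, 206.0237579345703), (180.53125, 120.98403930664062), 76.11386108398438) [506. 217.]
side 17 692 ((511.516357421875, 215.03536987304688), (143.94790649414062, 102.69454193115234), 77.75794982910156) [506. 255.]
```

View pics/v1.png

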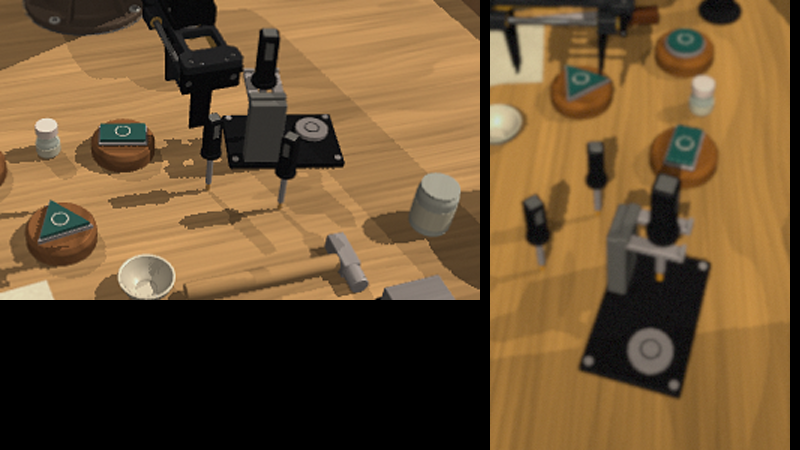

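```bash
python3 -m inch '[[0,0,0,0,0,48,1],[0,0,0,0,0,48,1],[0,0,0,-10,14,40,1],[0,0,-6.8,-26,34,0,1],[0,0,-6.8,-26,34,0,1],[0,0,0,-26,34,0,1],[0,0,0,-26,34,0,1],[0,0,0,-14,18,0,1],[0,0,0,0,0,0,1],[0,0,0,0,0,0,1]]'
python3 - <<'E'
from h import *
c=cam('wrist'); save(c,'w1'); s=state(); print(s['t'],s['eef_pos'],s['tcp_rot'],s['ft_force']); print(c['position'],c['orientation'])
for k in ['tester','stand','check_disc']:
  for r in regions_of(k,'wrist')[:3]:
    P=cloud(c,r['pixels']); b=np.array(r['box'])*[640,480,640,480]
    print(k,round(r['score'],2),b.round(),np.median(P,0).round(),np.percentile(P,2,0).round(),np.percentile(P,98,0).round())
P=cloud(c,c['depth']>0)
for lo,hi in((200,214),(124,131),(117,123),(9,15),(17,23)):
    q=P[(P[:,2]>lo)&(P[:,2]<hi)&(abs(P[:,0]-505)<100)&(abs(P[:,1]-200)<130)]
    if len(q)>20: print(lo,len(q),q[:,2].mean(),cv2.minAreaRect(q[:,:2].astype(np.float32)))
E
```

```text
t: 2.4
eef_pos: [497.2, 168.0, 324.3]
tcp_rot: [-3.142, -0.001, -0.236]
ft_force: [-1.0, 1.0, -0.5]
opening: 1.0
2.45 [497.5110381  167.57777298 324.09392402] [ 3.14148810e+00 -4.33405438e-04 -2.37409691e-01] [ 1.18710131 -0.30922749  0.91790559]
[515.91301417 245.24349193 522.3371805 ] [ 2.85608728e+00 -9.62360423e-04 -2.35404486e-01]
tester 0.73 [302. 196. 333. 246.] [498. 176. 208.] [481. 156. 128.] [514. 186. 212.]
tester 0.67 [412. 184. 458. 218.] [641. 150. 125.] [631. 134.   6.] [655. 160. 144.]
tester 0.67 [383. 252. 412. 295.] [577.  67. 111.] [567.  47.   2.] [591.  72. 144.]
stand 0.82 [276. 109. 369. 236.] [518. 216.  14.] [444. 138.  11.] [575. 293. 128.]
check_disc 0.76 [290. 117. 328. 156.] [507. 259.  21.] [483. 235.  19.] [529. 282.  24.]
check_disc 0.63 [279. 108. 368. 234.] [518. 216.  14.] [444. 137.  11.] [575. 294. 128.]
check_disc 0.35 [300. 294. 354. 340.] [468. -19.  32.] [420. -57.   7.] [508.   7.  45.]
200 832 209.27468745874614 ((496.7438659667969, 168.5005340576172), (28.27589988708496, 28.25149917602539), 74.00586700439453)
124 920 127.70461317848427 ((536.1654052734375, 146.32196044921875), (74.78902435302734, 164.20809936523438), 56.964839935302734)
117 1009 121.19280603435026 ((537.6636352539062, 148.01846313476562), (77.71464538574219, 163.89767456054688), 56.48740005493164)
9 5932 13.21189267560593 ((509.0057373046875, 206.39682006835938), (176.89529418945312, 121.0896224975586), 76.44300079345703)
17 1037 21.34442979362875 ((522.3960571289062, 231.2115020751953), (105.29058837890625, 101.28751373291016), 79.62277221679688)
```

View pics/w1.png

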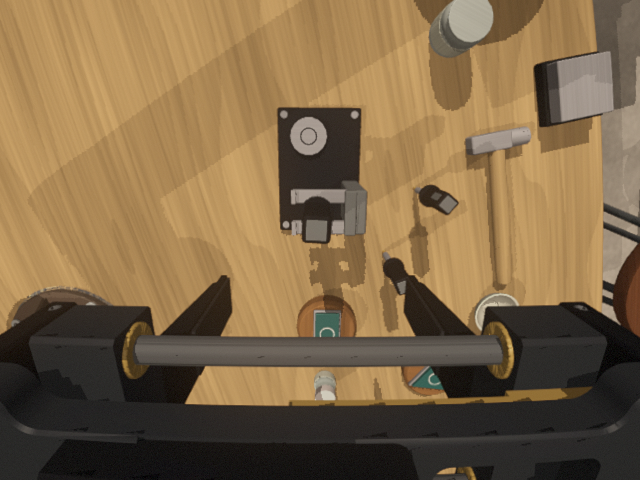

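```bash
python3 -m inch '[[0,0,-2.4,-0.5,0.5,-35,1],[0,0,0,0,0,-45,1],[0,0,0,0,0,-40,1],[0,0,0,0,0,-30,1],[0,0,0,0,0,-19,1],[0,0,0,0,0,0,1],[0,0,0,0,0,0,1],[0,0,0,0,0,0,-1],[0,0,0,0,0,0,-1],[0,0,0,0,0,0,-1]]'; python3 -m inch '[[0,0,0,0,0,0,-1],[0,0,0,0,0,0,-1],[0,0,0,0,0,0,-1],[0,0,0,0,0,0,-1]]'
```

```text
t: 3.6
eef_pos: [496.8, 168.6, 155.9]
tcp_rot: [-3.141, -0.001, -0.279]
ft_force: [-0.2, -0.0, 0.4]
opening: 0.805
t: 4.0
eef_pos: [496.5, 168.5, 155.1]
tcp_rot: [3.142, -0.0, -0.279]
ft_force: [-0.1, 0.6, -0.3]
opening: 0.47
```

```bash
python3 -m inch '[[0,0,0,0,0,0,-1],[0,0,0,0,0,0,-1],[0,0,0,0,0,0,-1],[0,0,0,0,0,0,-1],[0,0,0,0,0,0,-1]]'
```

```text
t: 4.5
eef_pos: [496.5, 168.5, 155.0]
tcp_rot: [3.142, 0.0, -0.279]
ft_force: [0.5, 0.3, 0.2]
opening: 0.293
```

```bash
python3 -m inch '[[0,0,0,0,0,10,-1],[0,0,0,0,0,20,-1],[0,0,0,0,0,30,-1],[0,0,0,0,0,30,-1],[0,0,0,0,0,30,-1],[0,0,0,0,0,10,-1],[0,0,0,0,0,0,-1],[0,0,0,0,0,0,-1]]'
cat > marks.py <<'E'
from h import *
from scipy import ndimage
def stones():
  for n in ['scene','side','wrist']:
    c=cam(n); save(c,'m_'+n)
    for k,z in(('check_disc',20),('oblong_stone',42),('round_stone',42)):
      for r in regions_of(k,n)[:1]:
        P=cloud(c,r['pixels']); t=P[abs(P[:,2]-z-1.5)<4]
        # stone colour: green; ring: bright inside green hull
        v,u=np.nonzero(r['pixels']); X=c['color'].astype(int)
        m=r['pixels'].copy()
        out=''
        if z==42:
          g=(X[:,:,1]>X[:,:,0]+15)&m; 
          if g.sum()>20:
            h=cv2.convexHull(np.argwhere(g)[:,::-1].astype(np.int32)); M=np.zeros(g.shape,np.uint8); cv2.fillConvexPoly(M,h,1)
            M=cv2.erode(M,np.ones((3,3),np.uint8))
            lum=X.sum(2); hul=np.argwhere(M>0)[:,::-1]
            w=(M>0)&(lum>np.median(lum[M>0])+100)
            pr=np.argwhere(w)[:,::-1]
            out=f"stonecen {atz(c,[hul.mean(0)],z)[0].round(1)} ring n{len(pr)}"
            if len(pr)>5:
              e=pr.min(0)/2+pr.max(0)/2; out+=f" {atz(c,[e],z)[0].round(1)} px {e}"
        print(n,k,round(r['score'],2),'topmid',(np.percentile(t,2,0)/2+np.percentile(t,98,0)/2).round(1) if len(t) else '',out)
E
python3 - <<'E'
from marks import *
stones()
E
```

```text
t: 5.3
eef_pos: [496.0, 168.4, 283.9]
tcp_rot: [3.141, 0.001, -0.279]
ft_force: [0.2, -0.7, -2.6]
opening: 0.292
scene check_disc 0.64 topmid [508.5 258.5  21.2] 
scene oblong_stone 0.63 topmid [465.  -42.1  42.9] stonecen [465.9 -42.4  42. ] ring n27 [462.3 -42.5  42. ] px [301. 227.]
scene round_stone 0.88 topmid [ 459.5 -274.8   42.9] stonecen [ 460.9 -274.6   42. ] ring n20 [ 455.9 -274.    42. ] px [200.5 242.5]
side check_disc 0.91 topmid [505.3 258.1  20.4] 
side oblong_stone 0.86 topmid [447.3 -40.   42.7] stonecen [450.8 -46.3  42. ] ring n13 [452.2 -44.6  42. ] px [353.5 255. ]
side round_stone 0.6 topmid [447.6 -39.6  42.7] stonecen [450.2 -43.9  42. ] ring n13 [452.2 -44.6  42. ] px [353.5 255. ]
wrist check_disc 0.75 topmid [505.7 258.6  21.5] 
wrist round_stone 0.52 topmid
```

```bash
python3 -m inch '[[0,0,0,3,30,0,-1],[0,0,0,4,35,0,-1],[0,0,0,3,25,-20,-1],[0,0,0,0,0,-40,-1],[0,0,0,0,0,-40,-1],[0,0,0,0,0,-10,-1],[0,0,0,0,0,0,-1],[0,0,0,0,0,0,-1]]'
python3 - <<'E'
from h import *
ims=[]
for n,(u,v,w,h) in {'scene':(370,150,130,110),'side':(250,260,130,180)}.items():
    c=cam(n); a=c['color'][v:v+h,u:u+w,::-1]; s=600/ (h if n=='side' else h*1.4); ims.append(cv2.resize(a,None,fx=3,fy=3,interpolation=2))
    for p in [(506,258.5,20),(506,258.5,40)]:
        uv,_=cv2.projectPoints(np.array([p],float),cv2.Rodrigues(rot(c['orientation']).T)[0],-rot(c['orientation']).T@np.array(c['position']),K(c),np.array(c['dist_coeffs'])); print(n,p,uv.ravel().round(1), (uv.ravel()-[u,v]).round(1)*3)
o=np.zeros((540,800,3),np.uint8); o[:330,:390]=ims[0]; o[:540,400:790]=ims[1]; cv2.imwrite('pics/v2.png',o)
E
```

```text
t: 6.7
eef_pos: [507.5, 258.7, 176.8]
tcp_rot: [-3.14, -0.002, -0.28]
ft_force: [0.0, 0.9, -1.8]
opening: 0.292
scene (506, 258.5, 20) [426.9 224.5] [170.7 223.5]
scene (506, 258.5, 40) [428.1 218. ] [174.3 204. ]
side (506, 258.5, 20) [325.7 393. ] [227.1 399. ]
side (506, 258.5, 40) [326.  387.5] [228.  382.5]
```

View pics/v2.png

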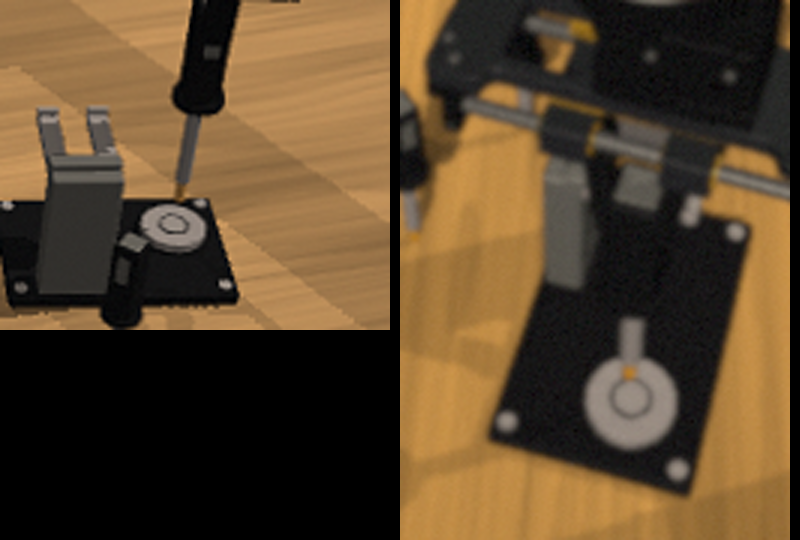

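```bash
python3 -m inch '[[0,0,0,-1.5,0,-10,-1],[0,0,0,0,0,-7,-1],[0,0,0,0,0,0,-1],[0,0,0,0,0,0,-1]]'; python3 - <<'E'
from h import *
for n in ('scene','side'):
    c=cam(n); print(state()['eef_pos'].round(1))
E
```

```text
t: 7.2
eef_pos: [505.0, 258.5, 157.9]
tcp_rot: [3.141, 0.0, -0.279]
ft_force: [0.5, -0.6, -1.5]
opening: 0.292
[505.1 258.5 158.1]
[505.1 258.6 158.2]
```

```bash
python3 -m inch '[[0,0,0,0,0,-5,-1],[0,0,0,0,0,-5,-1],[0,0,0,0,0,0,-1],[0,0,0,0,0,0,-1],[0,0,0,0,0,0,-1]]'; python3 - <<'E'
from h import *
c=cam('side');cv2.imwrite('pics/v3.png',cv2.resize(c['color'][350:430,280:370,::-1],None,fx=5,fy=5,interpolation=2)); s=state(); print(s['eef_pos'],s['ft_force'])
E
```

```text
t: 7.8
eef_pos: [505.1, 258.5, 148.2]
tcp_rot: [-3.141, -0.0, -0.279]
ft_force: [-0.4, -0.5, 1.0]
opening: 0.295
[505.1025734  258.54437008 148.2598849 ] [-0.27869417 -0.44739008  0.36229654]
```

View pics/v3.png

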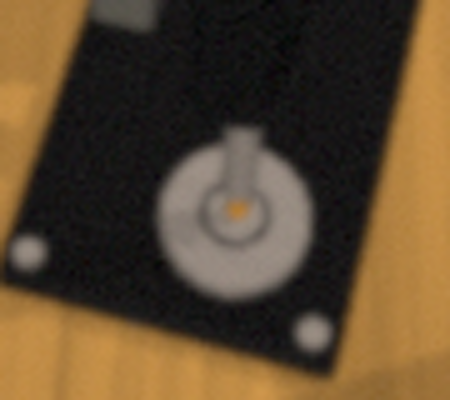

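```bash
python3 -m inch '[[0,0,0,0,0,0,-1],[0,0,0,0,0,0,-1],[0,0,0,0,0,15,-1],[0,0,0,0,0,35,-1],[0,0,0,0,0,40,-1],[0,0,0,0,0,38,-1],[0,0,0,0,-10,0,-1],[0,0,0,-5,-35,0,-1],[0,0,0,-7,-40,0,-1],[0,0,0,-7,-40,0,-1]]';python3 -m inch '[[0,0,0,-7,-40,0,-1],[0,0,0,-6,-40,0,-1],[0,0,0,-5,-40,0,-1],[0,0,0,-5,-35,0,-1],[0,0,0,0,-21,-20,-1],[0,0,0,0,0,-30,-1],[0,0,0,0,0,-18,-1],[0,0,0,0,0,0,-1],[0,0,0,0,0,0,-1],[0,0,0,0,0,0,-1]]'
cat > v.py <<'E'
from h import *
import sys
# crops with projections of the tip (estimated) and the ring guess
name=sys.argv[1]; tgt=np.array(eval(sys.argv[2]),float); s=state(); print(s['eef_pos'].round(1),s['ft_force'].round(1))
tip=s['eef_pos']-[0,0,132.]
o=np.zeros((600,800,3),np.uint8)
for i,n in enumerate(('scene','side')):
    c=cam(n); f=lambda p: cv2.projectPoints(np.array([p],float),cv2.Rodrigues(rot(c['orientation']).T)[0],-rot(c['orientation']).T@np.array(c['position']),K(c),np.array(c['dist_coeffs']))[0].ravel()
    u0,v0=(f(tgt)-[33,65]).astype(int)
    a=c['color'][v0:v0+100,u0:u0+66,::-1]; a=cv2.resize(a,None,fx=6,fy=6,interpolation=2); o[:a.shape[0],400*i:400*i+a.shape[1]]=a
    off=np.array([400*i,0])
    e=f(tgt); J=np.array([f(tgt+d)-e for d in ([10,0,0],[0,10,0])])*6
    print(n,'ring',((e-[u0,v0]+.5)*6+off).round(),'tip',((f(tip)-[u0,v0]+.5)*6+off).round(),'px per 10mm x,y',J.round().tolist())
cv2.imwrite(f'pics/{name}.png',o)
E
python3 v.py v4 '[463,-42.5,42]'
```

```text
t: 8.85
eef_pos: [484.9, 132.1, 274.8]
tcp_rot: [3.141, 0.002, -0.278]
ft_force: [0.5, 0.1, -2.1]
opening: 0.292
t: 9.85
eef_pos: [463.3, -42.5, 208.8]
tcp_rot: [-3.142, -0.001, -0.279]
ft_force: [-0.2, -0.1, -2.0]
opening: 0.295
[463.3 -42.5 208.8] [-0.2 -0.1 -2. ]
scene ring [201. 394.] tip [201. 324.] px per 10mm x,y [[6.0, 16.0], [25.0, -4.0]]
side ring [604. 396.] tip [609. 328.] px per 10mm x,y [[-28.0, -1.0], [0.0, 21.0]]
```

View pics/v4.png

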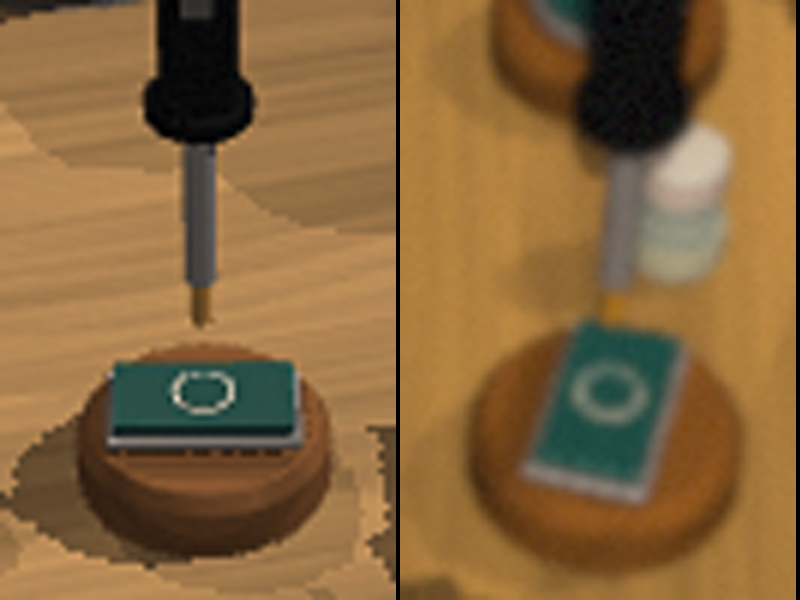

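```bash
python3 -m inch '[[0,0,0,-0.5,0,-18,-1],[0,0,0,0,0,-10,-1],[0,0,0,0,0,-5.5,-1],[0,0,0,0,0,-5,-1],[0,0,0,0,0,0,-1],[0,0,0,0,0,0,-1],[0,0,0,0,0,0,-1]]'; python3 v.py v5 '[462,-42.5,42]'
```

```text
t: 10.65
eef_pos: [462.6, -42.5, 169.9]
tcp_rot: [-3.142, -0.0, -0.279]
ft_force: [-1.1, -0.2, 0.7]
opening: 0.296
[462.6 -42.5 169.9] [-1.1 -0.2  0.7]
scene ring [207. 398.] tip [207. 407.] px per 10mm x,y [[6.0, 16.0], [25.0, -4.0]]
side ring [607. 396.] tip [604. 404.] px per 10mm x,y [[-28.0, -1.0], [1.0, 21.0]]
```

View pics/v5.png

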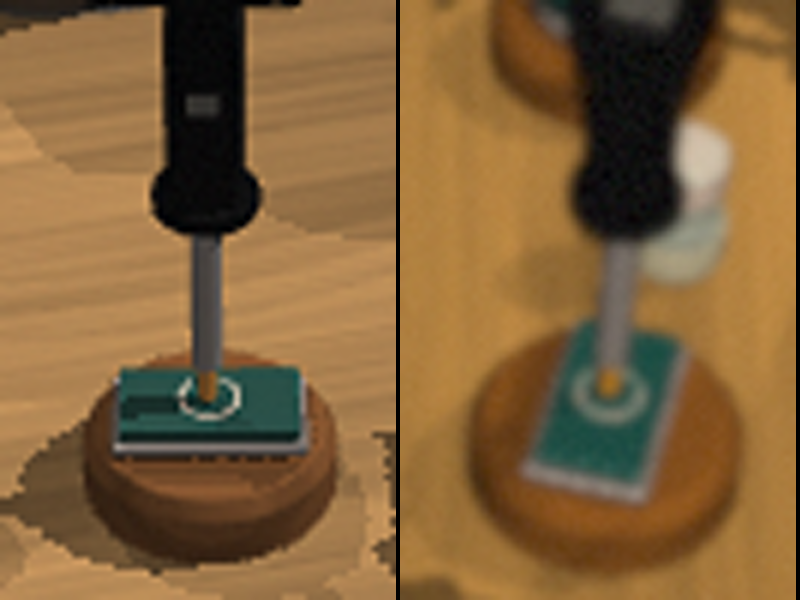

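```bash
python3 -m inch '[[0,0,0,0,0,0,-1],[0,0,0,0,0,15,-1],[0,0,0,0,0,40,-1],[0,0,0,0,-20,5,-1],[0,0,0,0,-35,0,-1],[0,0,0,-1,-40,0,-1],[0,0,0,-1,-40,0,-1],[0,0,0,-1,-40,0,-1],[0,0,0,-1,-37,0,-1],[0,0,0,0,-20,-20,-1]]';python3 -m inch '[[0,0,0,0,0,0,-1],[0,0,0,0,0,0,-1],[0,0,0,0,0,0,-1]]'
python3 v.py v6 '[459,-274.5,42]'
```

```text
t: 11.75
eef_pos: [459.3, -277.9, 211.0]
tcp_rot: [3.139, -0.005, -0.281]
ft_force: [0.1, -0.2, -2.1]
opening: 0.292
t: 12.05
eef_pos: [458.8, -273.8, 210.1]
tcp_rot: [3.141, -0.001, -0.279]
ft_force: [-0.2, -0.8, -1.1]
opening: 0.295
[ 458.8 -273.8  210.1] [-0.2 -0.8 -1.1]
scene ring [204. 396.] tip [192. 321.] px per 10mm x,y [[3.0, 17.0], [27.0, -5.0]]
side ring [604. 395.] tip [610. 326.] px per 10mm x,y [[-24.0, -1.0], [0.0, 16.0]]
```

View pics/v6.png

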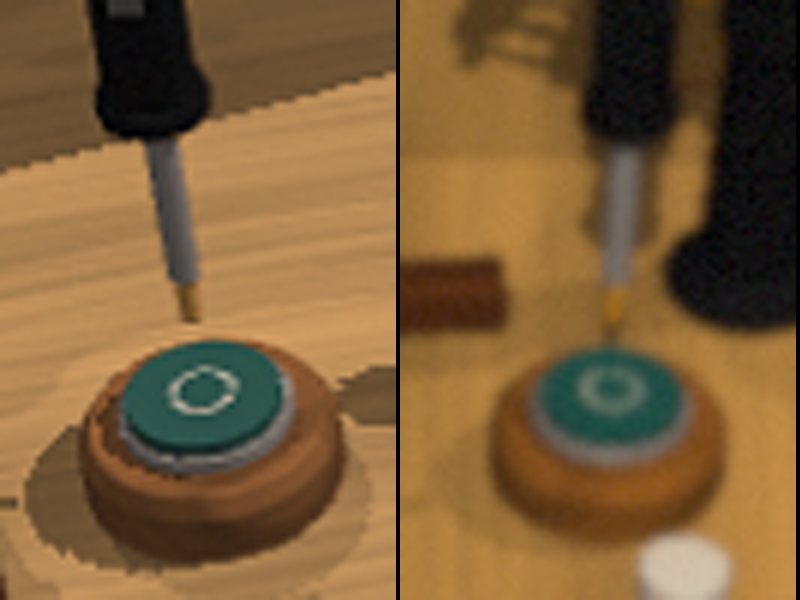

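```bash
python3 -m inch '[[0,0,0,-2,-0.5,-18,-1],[0,0,0,0,0,-11,-1],[0,0,0,0,0,-6,-1],[0,0,0,0,0,-5,-1],[0,0,0,0,0,0,-1],[0,0,0,0,0,0,-1],[0,0,0,0,0,0,-1]]'; python3 v.py v7 '[456.5,-274.5,42]'
```

```text
t: 12.85
eef_pos: [456.6, -275.0, 170.0]
tcp_rot: [3.141, -0.001, -0.279]
ft_force: [-0.8, 0.5, 0.6]
opening: 0.287
[ 456.6 -275.   170. ] [-0.8  0.5  0.6]
scene ring [203. 397.] tip [203. 406.] px per 10mm x,y [[3.0, 17.0], [27.0, -5.0]]
side ring [604. 395.] tip [603. 402.] px per 10mm x,y [[-24.0, -1.0], [0.0, 16.0]]
```

View pics/v7.png

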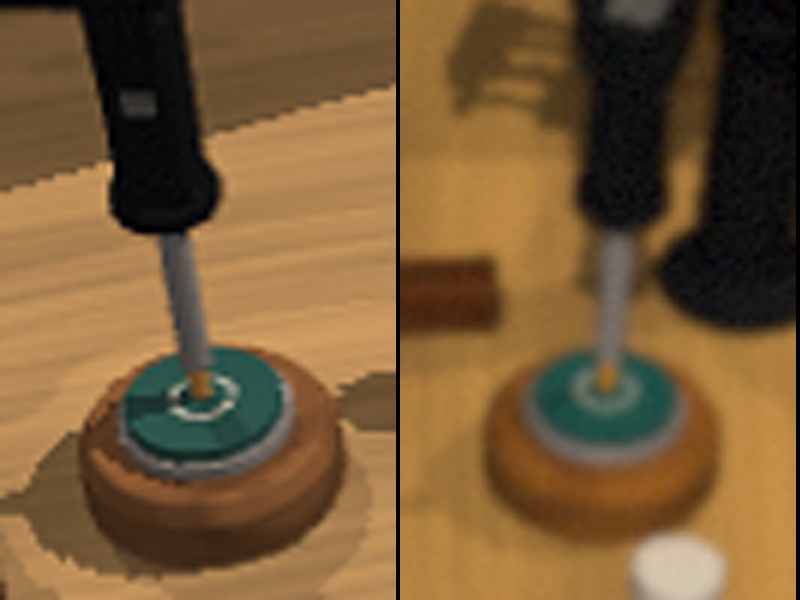

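```bash
python3 -m inch '[[0,0,0,0,0,0,-1],[0,0,0,0,0,15,-1],[0,0,0,0,0,35,-1],[0,0,0,0,0,40,-1],[0,0,0,0,15,27,-1],[0,0,0,2,30,0,-1],[0,0,0,4,40,0,-1],[0,0,0,4,40,0,-1],[0,0,0,4,40,0,-1],[0,0,0,4,40,0,-1]]';python3 -m inch '[[0,0,0,4,40,0,-1],[0,0,0,4,40,0,-1],[0,0,0,4,40,0,-1],[0,0,0,4,40,0,-1],[0,0,0,4,40,0,-1],[0,0,0,2,25,0,-1],[0,0,0,0,13,0,-1],[0,0,0,0,0,0,-1],[0,0,0,0,0,0,-1],[0,0,0,0,0,0,-1]]'
```

```text
t: 13.95
eef_pos: [474.5, -68.6, 286.7]
tcp_rot: [3.141, -0.001, -0.28]
ft_force: [1.3, 0.2, -1.2]
opening: 0.295
t: 14.95
eef_pos: [496.6, 166.9, 286.6]
tcp_rot: [3.141, -0.0, -0.28]
ft_force: [0.5, 0.5, -2.0]
opening: 0.297
```

```bash
python3 -m inch '[[0,0,0,0,1.2,-10,-1],[0,0,0,0,0,-25,-1],[0,0,0,0,0,-35,-1],[0,0,0,0,0,-30,-1],[0,0,0,0,0,-20,-1],[0,0,0,0,0,0,-1],[0,0,0,0,0,0,-1]]'; python3 v.py v8 '[497,168,120]'
```

```text
t: 15.65
eef_pos: [496.8, 168.8, 166.8]
tcp_rot: [3.141, 0.0, -0.28]
ft_force: [0.3, -0.6, -2.1]
opening: 0.295
[496.8 168.8 166.8] [ 0.3 -0.6 -2.1]
scene ring [206. 396.] tip [186. 570.] px per 10mm x,y [[10.0, 15.0], [25.0, -4.0]]
side ring [604. 395.] tip [594. 561.] px per 10mm x,y [[-35.0, -1.0], [-0.0, 29.0]]
```

View pics/v8.png

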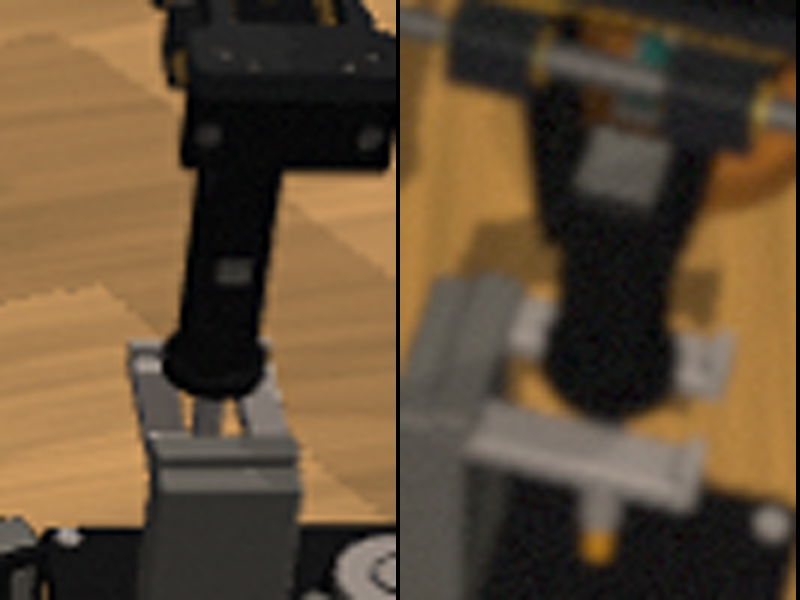

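Rod is between the arms, collar about 12 mm above them and clear of the pillar step and lips. Lower it to the seat.

```bash
python3 -m inch '[[0,0,0,0,0,-5,-1],[0,0,0,0,0,-4,-1],[0,0,0,0,0,-1.5,-1],[0,0,0,0,0,-0.7,-1],[0,0,0,0,0,0,-1],[0,0,0,0,0,0,-1]]'
```

```text
t: 16.35
eef_pos: [496.6, 169.3, 155.4]
tcp_rot: [-3.142, -0.0, -0.279]
ft_force: [-0.2, -0.1, -2.4]
opening: 0.287
```

```bash
python3 -m inch '[[0,0,0,0,0,-0.5,-1],[0,0,0,0,0,0,-1],[0,0,0,0,0,-0.4,-1],[0,0,0,0,0,0,-1]]'; python3 -m inch '[[0,0,0,0,0,-0.4,-1],[0,0,0,0,0,0,-1]]'
```

```text
t: 16.75
eef_pos: [496.6, 169.2, 155.0]
tcp_rot: [-3.141, -0.001, -0.279]
ft_force: [-1.1, -0.8, 5.0]
opening: 0.299
t: 16.95
eef_pos: [496.7, 169.2, 155.0]
tcp_rot: [-3.141, -0.001, -0.279]
ft_force: [-2.4, -1.0, 9.7]
opening: 0.292
```

```bash
python3 -m inch '[[0,0,0,0,0,0.7,-1],[0,0,0,0,0,0,-0.2],[0,0,0,0,0,0,0.6],[0,0,0,0,0,0,0.6],[0,0,0,0,0,0,0.6],[0,0,0,0,0,0,0.6],[0,0,0,0,0,0,0.6],[0,0,0,0,0,0,0.6],[0,0,0,0,0,0,0.6]]';python3 -m inch '[[0,0,0,0,0,5,0.6],[0,0,0,0,0,25,0.6],[0,0,0,0,0,40,0.6],[0,0,0,0,0,40,0.6],[0,0,0,0,0,40,0.6],[0,0,0,0,0,0,0.6],[0,0,0,0,0,0,0.6]]'
python3 v.py v9 '[497,168,120]'; python3 - <<'E'
from h import *
c=cam('wrist'); P=cloud(c,c['depth']>0)
q=P[(P[:,2]>200)&(P[:,2]<214)&(abs(P[:,0]-500)<40)&(abs(P[:,1]-168)<40)]
print(len(q),q[:,2].mean(),q[:,2].std(),cv2.minAreaRect(q[:,:2].astype(np.float32)))
E
```

```text
t: 17.85
eef_pos: [496.5, 169.2, 154.7]
tcp_rot: [3.142, -0.0, -0.279]
ft_force: [-0.1, -0.8, 0.4]
opening: 0.795
t: 18.55
eef_pos: [496.5, 169.2, 305.3]
tcp_rot: [-3.141, -0.001, -0.279]
ft_force: [-0.7, 0.7, 0.1]
opening: 0.798
[496.5 169.2 305.3] [-0.7  0.7  0.1]
scene ring [206. 396.] tip [224. 278.] px per 10mm x,y [[10.0, 15.0], [25.0, -4.0]]
side ring [604. 395.] tip [614. 283.] px per 10mm x,y [[-35.0, -1.0], [-0.0, 29.0]]
944 209.26008625524707 2.0978270272730932 ((497.3853759765625, 169.41285705566406), (27.460886001586914, 28.219602584838867), 74.03429412841797)
```

View pics/v9.png

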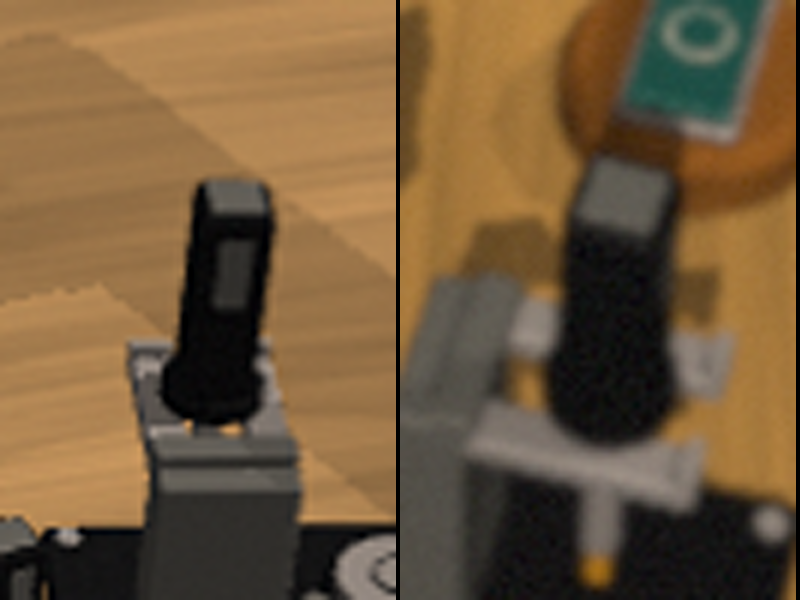

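The tester hangs upright with its collar on the arms. Its top is at 209.3 mm, the same as at the start. The gripper is clear.

```bash
python3 -c "
from cell import ticket; print(ticket.job_done())"
```

```text
the job is handed in; nothing more can be done
None
```

I took the tester out of its fork and touched its tip inside the ring marks of the check disc, the oblong stone and the round stone, in that order. I then hung it back upright in the fork and handed the job in at about 18.7 s.

- **Touches:** each lasted about half a second. The pictures showed the tip inside each ring. The wrist force rose by about 2 to 3 N, and the commanded depth pushed the spring in about 4 mm. The three-cornered stone was never approached.
- **Return:** the tester's top is at 209.3 mm, the same as before. It sits about 1 mm from its first position, at the same angle. The last picture shows the collar on both fork arms and nothing touching the gripper. Lowering it onto the arms briefly pressed with about 12 N, which I eased off before letting go.
- **Not checked:** I did not measure the other things on the bench again afterwards. The moves passed clear of them, and no unexpected force showed in the readings at the end of each move.

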